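# Unpin the circuit-board carrier from the soldering fixture

### The job

Pull the red T-handle of the slanting spring plunger straight out along its own axis, twist it about a quarter turn either way and let go so that it stays latched open. Then slide the board carrier out of the fixture's channel by its black handle and set it down flat, board side up, wholly on the blue pad, without dropping it; leave the plunger latched open and don't disturb the bottle, spool or pliers.

Things in the scene. Friction and masses are not known exactly. Their poses are not given: they have to be found in the camera images.
- fixture: Grey soldering fixture fixed to the bench: a deck 130 (x) x 230 (y, from -60 to +170) x 20 mm. Origin on the bench below the plunger bridge; x away from the robot at yaw 0, z up. A blue bridge (y -36 to -4, top 66 mm above the bench) carries a 36 mm square aluminium plunger housing that leans 30 degrees from vertical towards the fixture's -y, its closed end. Position and yaw vary.
- channel_mouth (a point): Open end of the carrier's channel, on the deck top, in the fixture's axes. Channel: 94 mm wide inside, from a stop 90 mm behind this point up to it; steel lips overhang the carrier's long edges (2 mm play in height, lip top 16 mm above this point), so the unpinned carrier leaves only by sliding along +y, 90 mm or more, and can then be lifted.
- knob_grip (a point): Middle of the plunger's red T-handle bar: 70 mm long (its y axis), 14 mm thick (x), 18 mm deep (z). z is the plunger axis, out of the housing, up and leaning 30 degrees towards the fixture's -y. Pull along +z, turn about z. When shut the bar's underside is 24 mm clear of the housing; at the start y is parallel to the fixture's x, the point about 126 mm above the bench.
- plunger (a joint): Plunger travel in m: 0 = pin home in the carrier's hole, stop at 0.022. The spring pulls home: 6 N at 0, 13 N at 0.022. A cross pin in a slot in the housing's top prevents turning until pulled 0.019 or more. Turned and let go it drops back to about 0.018 and stays, cross pin on the housing's top, pin clear of the carrier; not turned enough, it springs home.
- knob (a joint): Turn of the T-handle about the plunger axis in rad, 0 = in line with the slot (start), range -1.6 to 1.6; either way works. Some turn already catches, but only 0.8 or more counts as latched; aim for 1.2 to 1.5. Light friction.
- carrier: Board carrier: aluminium plate 90 (x) x 190 (y) x 8 mm with a copper-coloured circuit board on its outer half and a black arched handle. Origin under the plate's middle, y out of the channel, z up. 0.25 to 0.45 kg, centre of mass about 25 mm from the origin along +y. It starts on the deck (underside 20 mm above the bench), origin 50 mm along +y from the fixture's, pinned; about 2 mm play.
- carrier_handle (a point): Middle of the carrier's black handle bar: 80 mm long along the carrier's x, 12 mm thick along y, 14 mm deep, legs at x +-36 mm. 45 mm from the carrier's origin along +y, 48 mm above the plate's underside; 33 mm free under the bar, parts on the board up to 12 mm tall. Pinch it across y, from above.
- pad: Blue parking pad with a white border, fixed on the bench: 240 (x) x 150 (y) x 4 mm; origin at its middle on the bench, so its top is at z 0.004. Position and yaw vary.
- corner0 (a point): Lower corner of the carrier plate at its x -45 mm, y -95 mm.
- corner1 (a point): Lower corner of the carrier plate at its x 45 mm, y -95 mm.
- corner2 (a point): Lower corner of the carrier plate at its x 45 mm, y 95 mm.
- corner3 (a point): Lower corner of the carrier plate at its x -45 mm, y 95 mm.
- flux_bottle: Bystander: amber bottle with red cap, 52 mm diameter, 120 mm tall, origin under its middle.
- solder_spool: Bystander: upright metal solder spool, 60 mm diameter, 60 mm tall, origin under its middle.
- pliers: Bystander: yellow-handled pliers lying flat, 175 mm long along x, about 60 mm wide, 16 mm high, origin near the middle on the bench.
- iron_stand: Bystander: black soldering-iron stand fixed on the bench, 100 x 80 mm, about 125 mm tall, origin under its middle.
Not all that is in view belongs to the job. Of the things that look like the carrier, the largest one is meant.

How it is judged:
By the outcome, as a careful person would: the job done as asked, in the order asked, and still so for the second after the job is handed in, with the robot touching nothing.
It also fails if it takes over 61 s, if anything falls off the work surface, if the arm or the gripper's body presses on something with over 40 N, if the wrist force passes 120 N, or if a joint passes its speed limit or range.

### The arm

A 7-joint arm with a two-finger parallel gripper is mounted at the origin on the work surface. World frame = base frame: x ahead of the robot, y to its left, z up, the work surface at z = 0. Lengths are in m, angles in degrees, forces in N, time in s.
With the tool pointing down it reaches from about 0.425 to 0.875 m from the base axis. Payload 4.7 kg.
Tool frame: the origin (TCP) lies on the mounting face of the last link; the fingertips stand 182 mm ahead of it and the grasp point (between the pads) lies 164 mm ahead of it; z points along the fingers, x is the direction in which the jaws open and shut, and the axes are right-handed (so a half turn about z gives the same grasp; the last joint's range is limited). The gripper opens to 87 mm and grips with 3 to 60 N. Pads are 19 mm wide; open, the fingers measure 117 mm over their backs; the gripper's body (75 mm by 190 mm) begins 51 mm behind the grasp point.
Start: joints at [68.703, 18.392, -4.016, 83.108, 1.295, 78.541, -3.26], TCP at [0.245, -0.602, 0.405] pointing down, gripper open.
Joint ranges: [-163.93, 163.93], [-17.29, 119.83], [-79.2, 71.16], [3.27, 140.29], [-89.18, 269.18], [5.43, 117.66], [-154.24, 154.24]. Speed limits (degrees/s): [147.25, 147.25, 180, 180, 180, 180, 180].

### API

Orientations are given as [roll, pitch, yaw] about the fixed x, y, z axes, in that order (R = Rz(yaw) Ry(pitch) Rx(roll)).
In Python, from cell import status, cams, env, outline_of, landmark_of gives the robot as it stands. The module is installed in compiled form; this text tells all that it offers.
- The arm moves only by the tool jog_arm, never from a script. Its argument "rows" is a list of rows, each a list of 7 numbers: the closure, from 0 (fully open) to 1 (shut), then the shift along the tool's x, y, z in m, then the turn, a rotation vector about the tool's x, y, z in degrees. A call has 1 to 12 rows; each row shifts and turns the commanded pose from where the row before left it, along the tool's axes as they then stand; what a row does not reach is not made up. A row lasts 1/12 s, in which the tool goes at most 41.7 mm and 7.16 degrees, less where a joint would pass 70% of its speed; a pose out of reach is approached as far as the arm can. A call with a gripper value outside its range is refused whole. The fingers move at their own pace and stop on an object; "grip_force" is the grip in N (left out, the last holds). Time passes only in rows, so rows that do not move let the fingers close. It gives the time, the measured TCP pose, the force and the opening at its end, in the units of the state.
- status.get_obs(): the state, without advancing time (a new reading comes with each control period).
- cams.read_camera(name): name is "side" or "top"; returns (picture, depth): 400x640x3 uint8, red, green, blue; 400x640 float32, m along the optical axis (not along the pixel's ray), 0 where there is no reading.
- cams.camera_params(name): a dict with "vfov" (degrees; the focal length in pixels is half the picture's height over the tangent of half this angle, whatever the lens; pixels are square), "cx", "cy" (the principal point, pixels), "k1" (the pictures are not rectified: a ray, as slopes to the right and down, at radius r is drawn at 1 + k1 r^2 times it, then the intrinsics apply), "eye" and "attitude" of the camera in the world. Camera axes: x right, y up, looking along -z (the intrinsics and any distortion apply to the point x, -y, -z); pixel columns grow to the right and rows downward; lengths in m; the calibration is good to about 2 mm. A picture is of the moment at which its call begins. camera_params takes no time and is no camera call.
- env.sign_off(): hands the job in, once; it reports no verdict.
Trained networks look in the newest picture that a camera, given by its name, has taken for a name from the list of things; names that differ only in an ending like _2 or _b are one class to them, and where a whole thing is asked for, a point or a joint stands for the part that bears it (a point fixed in the world has none). Each returns a list of dicts, best first, with "conf" (0 to 1); they miss things now and then, are a little off and sometimes report something else, mostly with a low value. They report only what shows in the picture. A call takes as long as a camera call. They do not tell look-alikes from the thing itself.
- outline_of(camera, name): "pixels" (400x640 bool, what is visible of it) and "box" ([left, top, right, bottom] in pixels, round what is visible of it).
- landmark_of(camera, name): "position" ([row, column] in pixels: a listed point, or the origin of a listed thing).
The state is a dict: "time_s": time; "qpos": joint angles; "joint_velocities": joint speeds; "effort": joint torques, N m; "tool_pos": TCP position; "tool_rot": TCP orientation; "force": force on the tool from outside, world axes, zero at the start; "wrist_torque": the same for the moment, N m; "grip_width": finger opening in m.
Only numpy, scipy, OpenCV 4.12 (cv2) and the standard library are available. Lean on these libraries where they do the work, as an engineer would, in place of code of your own. Each camera call takes 0.05 s, during which the arm holds its last target. There are 200 camera calls.

## Working session

There is one attempt and no reset: what is moved stays moved. The work goes in short steps, Python scripts to look and compute and a tool call to move; the robot and the scene stay as the last step left them, time stands still between calls to the robot, and variables do not carry over. Pictures are saved under pics/ and viewed, about 8 in all and at most 12, crops included, and the job is handed in when it is done.

Besides the shell and the picture viewer there is one more tool, called after "Request:" by a JSON object that holds its "api" and its "payload". jog_arm: Moves the arm, as the interface text tells. Its arguments: {"type":"object","properties":{"rows":{"type":"array"},"grip_force":{"type":"number"}},"required":["rows"]}

```bash
mkdir -p pics
cat > h.py <<'E'
import numpy as np, cv2
from cell import status, cams, env, outline_of, landmark_of
from scipy.spatial.transform import Rotation as R
def cp(n):
    p=cams.camera_params(n); return p
def Rc(p):
    a=np.array(p['attitude'],float)
    if a.shape==(3,3): return a
    if a.size==4: raise Exception('quat')
    return R.from_euler('xyz',a,degrees=True).as_matrix()
def K(p):
    f=200/np.tan(np.radians(p['vfov'])/2); return np.array([[f,0,p['cx']],[0,f,p['cy']],[0,0,1]])
def rays(n,rc):
    p=cp(n); rc=np.atleast_2d(np.array(rc,float))
    uv=cv2.undistortPointsIter(rc[:,None,::-1].copy(),K(p),np.array([p['k1'],0,0,0,0.]),None,None,(3,100,1e-12))[:,0]
    d=np.c_[uv[:,0],-uv[:,1],-np.ones(len(uv))]
    return np.array(p['eye']),d@Rc(p).T
def pts(n,rc,depth):   # depth along optical axis
    e,d=rays(n,rc); return e+d*np.atleast_1d(depth)[:,None]
def onz(n,rc,z):
    e,d=rays(n,rc); return e+d*((z-e[2])/d[:,2])[:,None]
def proj(n,P):
    p=cp(n); c=(np.atleast_2d(P)-np.array(p['eye']))@Rc(p); s=np.c_[c[:,0],-c[:,1]]/-c[:,2:]
    s=s*(1+p['k1']*(s**2).sum(1))[:,None]; k=K(p)
    return np.c_[s[:,1]*k[1,1]+k[1,2], s[:,0]*k[0,0]+k[0,2]]
def tri(rc1,rc2):
    e1,d1=rays('side',rc1); e2,d2=rays('top',rc2); d1=d1[0];d2=d2[0]
    A=np.c_[d1,-d2]; t=np.linalg.lstsq(A,e2-e1,rcond=None)[0]
    a=e1+d1*t[0]; b=e2+d2*t[1]; return (a+b)/2,np.linalg.norm(a-b)
def save(n,name):
    im,d=cams.read_camera(n); cv2.imwrite(f'pics/{name}.png',im[:,:,::-1]); return im,d
E
python3 - <<'E'
from h import *
for n in('side','top'):
    print(n,cp(n))
    im,d=save(n,n+'1'); np.save(n+'_d.npy',d); np.save(n+'_im.npy',im)
L={}
for k in ['fixture','channel_mouth','knob_grip','carrier','carrier_handle','pad','corner0','corner1','corner2','corner3','flux_bottle','solder_spool','pliers','iron_stand']:
    for n in('side','top'):
        r=landmark_of(n,k); L[k,n]=r
        print(k,n,[(np.round(x['position'],1).tolist(),round(x['conf'],2)) for x in r[:3]])
    if L[k,'side'] and L[k,'top']:
        P,e=tri(L[k,'side'][0]['position'],L[k,'top'][0]['position']); print('   ',P.round(4),e.round(4))
print(status.get_obs())
E
```

```text
side {'vfov': 55.948862500531646, 'cx': 325.2921034853402, 'cy': 202.04447075426222, 'k1': -0.0856112948521849, 'eye': array([ 0.47199291, -0.7023245 ,  0.82196306]), 'attitude': array([ 43.83853602,   0.58512201, -10.18124937])}
top {'vfov': 57.39177118858628, 'cx': 319.303585102593, 'cy': 198.0920500108893, 'k1': -0.031048839233283273, 'eye': array([ 0.51424965, -0.03094362,  1.17786368]), 'attitude': array([  2.36340261,   0.21147373, -88.47654257])}
fixture side [([253.5, 325.6], 0.64)]
fixture top [([194.0, 344.2], 0.97)]
    [ 0.575  -0.1056 -0.0094] 0.0072
channel_mouth side [([235.2, 329.9], 0.73), ([194.8, 380.3], 0.65)]
channel_mouth top [([189.5, 335.3], 0.84)]
    [ 0.5895 -0.0751  0.0283] 0.001
knob_grip side [([243.2, 326.2], 0.6)]
knob_grip top [([197.9, 370.0], 0.6)]
    [ 0.5621 -0.1722  0.1237] 0.0
carrier side [([277.2, 248.0], 0.78), ([216.5, 253.4], 0.6), ([236.3, 329.9], 0.58)]
carrier top [([189.7, 332.1], 0.95), ([250.6, 295.1], 0.63), ([261.1, 354.1], 0.59)]
    [ 0.4749 -0.0994 -0.0188] 0.2432
carrier_handle side [([221.6, 243.3], 0.93), ([211.8, 329.5], 0.7
[... 1638 characters left out ...]
3] 0.0022
{'time_s': 1.5, 'qpos': array([68.70410995, 18.3943907 , -4.01786929, 83.10672144,  1.29502136,
       78.53831333, -3.26040523]), 'joint_velocities': array([-0.09342251, -0.08824237,  0.07068133, -0.07601229,  0.02346312,
       -0.04642047, -0.00829051]), 'effort': array([ 6.05786881e-04, -4.91097164e+01, -4.02602088e-01, -3.12764382e+01,
       -6.36916445e-02,  3.36292398e-02,  4.44624868e-05]), 'tool_pos': array([ 0.2445919 , -0.60225116,  0.40476606]), 'tool_rot': array([ 1.79998033e+02, -5.71107329e-03, -6.78940541e+01]), 'force': array([ 0.49402685,  0.46879942, -0.6453744 ]), 'wrist_torque': array([ 0.00846383,  0.02828313, -0.01870666]), 'grip_width': 0.08691596154994596}
```

```bash
python3 -c "
import cv2,numpy as np
a=cv2.imread('pics/side1.png');b=cv2.imread('pics/top1.png');print(a.shape,b.shape)"
```

```text
(400, 640, 3) (400, 640, 3)
```

View pics/side1.png

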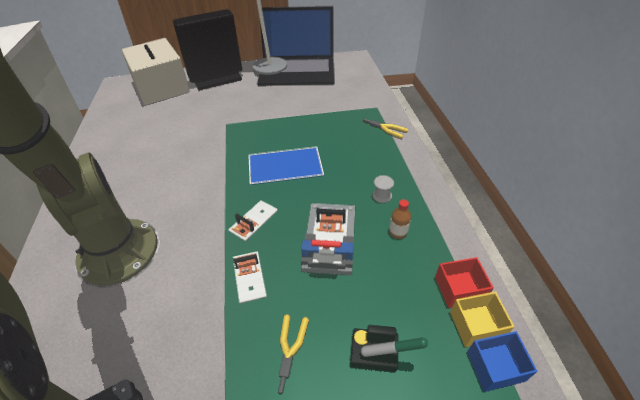

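View pics/top1.png

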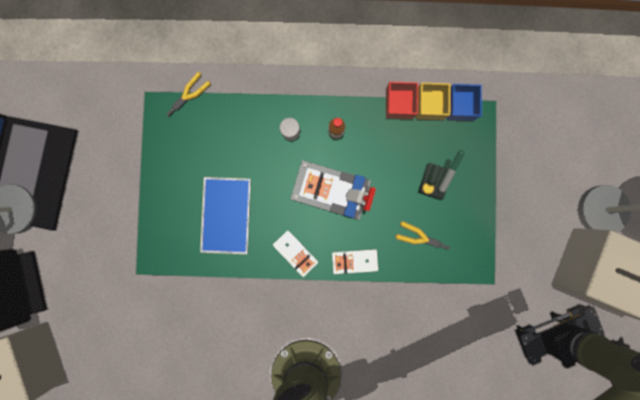

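Side: fixture at about (240,330) with red bar at (243,326), handle at (212,330), pad at (165,285), look-alike carriers to the left at (220,250) and (277,248). Top: fixture centre (190,335), red bar (198,370), handle (186,317), pad (215,226). I'll fit the poses from depth and colour.

```bash
cat > fit.py <<'E'
from h import *
import sys
def cloud(n,im,d):
    r,c=np.nonzero(d>0); return pts(n,np.c_[r,c],d[r,c]),im[r,c].astype(int)
if __name__=='__main__':
  for n in('side','top'):
    im=np.load(n+'_im.npy');d=np.load(n+'_d.npy'); P,C=cloud(n,im,d); r,g,b=C.T
    near=np.linalg.norm(P[:,:2]-[.585,-.08],axis=1)<.2
    green=(g>r+15)&(g>b+5)
    print(n,'bench z',np.median(P[green,2]).round(4),P[green,2].std().round(4))
    f=near&~green&(P[:,2]>.012)&(P[:,2]<.05)
    rect=cv2.minAreaRect(P[f][:,:2].astype(np.float32)); print('deck',f.sum(),rect)
    red=near&(r>130)&(g<70)&(b<70)&(P[:,2]>.08)&(P[:,2]<.16)&(P[:,0]<.7)
    Q=P[red]; m=Q.mean(0); u=np.linalg.svd(Q-m)[2]; t=(Q-m)@u[0]
    print('red',red.sum(),m.round(4),u[0].round(3),np.ptp(t).round(4),'mid',(m+u[0]*(t.max()+t.min())/2).round(4),'zmax',Q[:,2].max().round(4))
    bk=near&(C.max(1)<70)&(P[:,2]>.045)&(P[:,2]<.09)
    Q=P[bk]; 
    if len(Q)>3:
      m=Q.mean(0); u=np.linalg.svd(Q-m)[2]; t=(Q-m)@u[0]
      print('blk',bk.sum(),m.round(4),u[0].round(3),np.ptp(t).round(4),'mid',(m+u[0]*(t.max()+t.min())/2).round(4),'z',np.percentile(Q[:,2],[5,50,95]).round(4))
    # top plate brightness: carrier plate white
    wh=near&(C.min(1)>170)&(P[:,2]>.015)&(P[:,2]<.05)
    print('plate',wh.sum(),cv2.minAreaRect(P[wh][:,:2].astype(np.float32)),np.median(P[wh,2]))
    for k in ('fixture','pad','carrier','knob'):
      o=outline_of(n,k)
      for x in o[:3]: print(k,np.round(x['conf'],2),np.round(x['box']),x['pixels'].sum())
    bl=(b>120)&(b>r+50)&(b>g+40)&(np.linalg.norm(P[:,:2]-[.49,.29],axis=1)<.2)
    print('pad blue',cv2.minAreaRect(P[bl][:,:2].astype(np.float32)),np.median(P[bl,2]), P[bl].mean(0))
E
python3 fit.py
python3 - <<'E'
import cv2
a=cv2.imread('pics/side1.png')[190:290,270:370];b=cv2.imread('pics/top1.png')[145:235,280:390]
a=cv2.resize(a,(400,400),interpolation=2);b=cv2.resize(b,(400,400*90//110),interpolation=2)
b=cv2.copyMakeBorder(b,0,400-b.shape[0],0,0,0)
cv2.imwrite('pics/crop1.png',cv2.hconcat([a,b]))
E
```

```text
side bench z -0.0001 0.0098
deck 2437 ((0.590813159942627, -0.09972736239433289), (0.3089190125465393, 0.27456292510032654), 44.65248107910156)
red 43 [ 0.5578 -0.1796  0.126 ] [ 0.964 -0.265 -0.007] 0.0646 mid [ 0.5581 -0.1797  0.126 ] zmax 0.1331
blk 152 [ 0.5987 -0.0289  0.069 ] [ 0.964 -0.267  0.011] 0.0743 mid [ 0.5992 -0.029   0.069 ] z [0.0519 0.0717 0.0749]
plate 430 ((0.5868176817893982, -0.06370630115270615), (0.20935702323913574, 0.10536820441484451), 73.58087158203125) 0.02656297394769791
fixture 0.84 [301. 204. 356. 276.] 2115
pad 0.79 [250. 147. 322. 185.] 2122
carrier 0.9 [232. 253. 267. 300.] 1230
carrier 0.86 [311. 209. 350. 262.] 1246
carrier 0.68 [231. 200. 278. 238.] 940
knob 0.72 [311. 240. 339. 248.] 167
pad blue ((0.49975594878196716, 0.27453798055648804), (0.14599822461605072, 0.2312782108783722), 89.95396423339844) 0.0021540435767919974 [0.49896851 0.27103948 0.00216939]
top bench z 0.001 0.0065
deck 2315 ((0.5915732383728027, -0.060436978936195374), (0.2374269962310791, 0.34985923767089844), 69.41973876953125)
red 128 [ 0.5601 -0.1676  0.131 ] [-0.966  0.258  0.002] 0.064 mid [ 0.56   -0.1676  0.131 ] zmax 0.1383
blk 26 [ 0.6009 -0.0223  0.0755] [-0.967  0.254 -0.007] 0.0563 mid [ 0.602  -0.0225  0.0755] z [0.0732 0.0752 0.0791]
plate 906 ((0.5918936133384705, -0.057930417358875275), (0.2073482871055603, 0.11618489027023315), 75.5898666381836) 0.0282199295751715
fixture 0.7 [288. 162. 376. 224.] 2064
pad 0.97 [200. 182. 250. 253.] 3425
pad 0.3 [299. 170. 352. 205.] 1203
carrier 0.94 [301. 168. 351. 204.] 1263
carrier 0.94 [273. 231. 315. 274.] 887
carrier 0.81 [333. 250. 380. 276.] 857
knob 0.46 [366. 190. 377. 210.] 188
knob 0.33 [301. 170. 353. 207.] 1273
pad blue ((0.49982357025146484, 0.276809960603714), (0.14103476703166962, 0.22946497797966003), 89.35406494140625) 0.0047149847510225 [0.49942176 0.27627125 0.00471336]
```

View pics/crop1.png

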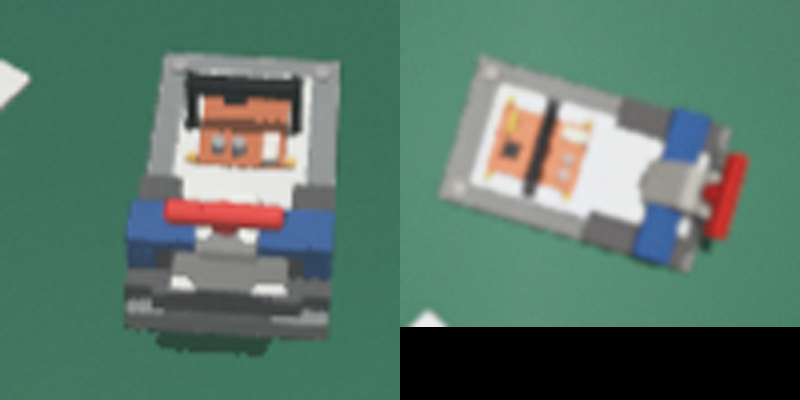

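Side crop: red bar end face on at the middle of the bridge, black handle behind it. Top crop: bar right of the blue bridge, fixture yaw about -15°. Next I refine the bar and handle with silhouette centroids from both views.

```bash
cat > sil.py <<'E'
from h import *
from scipy.optimize import least_squares
def sil_centroid(n,c,A,half):
    v=np.array([[i,j,k] for i in(-1,1) for j in(-1,1) for k in(-1,1)])*half
    q=proj(n,c+v@A.T)[:,::-1]; S=16; q0=q.min(0)-2
    m=np.zeros((int((np.ptp(q[:,1])+5)*S),int((np.ptp(q[:,0])+5)*S)),np.uint8)
    cv2.fillConvexPoly(m,cv2.convexHull(((q-q0)*S).round().astype(np.int32)),1)
    M=cv2.moments(m,True); return np.array([M['m01']/M['m00'],M['m10']/M['m00']])/S+q0[::-1], M['m00']/S/S
def fitbox(obs,c0,A,half):
    f=lambda c: np.concatenate([sil_centroid(n,c,A,half)[0]-o for n,o in obs.items()])
    s=least_squares(f,c0,diff_step=1e-3); return s.x,s.fun
def blob(n,im,test,seed):
    m=test(im.astype(int)).astype(np.uint8); k,l,st,ce=cv2.connectedComponentsWithStats(m)
    i=1+np.argmin(np.linalg.norm(ce[1:,::-1]-seed,axis=1)+ (st[1:,4]<15)*99); return l==i,ce[i][::-1],st[i]
def axes(yaw):
    a=np.radians(yaw); X=np.array([np.cos(a),np.sin(a),0]);Y=np.array([-X[1],X[0],0]);Z=np.array([0,0,1.])
    ax=-.5*Y+.866025*Z; return X,Y,Z,ax
E
python3 - <<'E'
from sil import *
yaw=-15.2; X,Y,Z,ax=axes(yaw); xb=np.cross(X,ax)
red=lambda C:(C[...,0]>120)&(C[...,1]<.5*C[...,0])&(C[...,2]<.5*C[...,0])
obs={}
for n,s in(('side',(243,326)),('top',(198,371))):
    im=np.load(n+'_im.npy'); m,c,st=blob(n,im,red,s); obs[n]=c; print(n,c,st)
A=np.c_[xb,X,ax]
c,r=fitbox(obs,np.array([.561,-.173,.124]),A,np.array([.007,.035,.009])); print('knob',c.round(4),r.round(2),[sil_centroid(n,c,A,np.array([.007,.035,.009]))[1] for n in obs])
# pad
for n,s in(('side',(162,284)),('top',(216,225))):
    im=np.load(n+'_im.npy'); m,cc,st=blob(n,im,lambda C:(C[...,2]>110)&(C[...,2]>C[...,0]+50)&(C[...,2]>C[...,1]+30),s)
    q=onz(n,np.argwhere(m),.004)[:,:2].astype(np.float32); print('pad',n,onz(n,cc,.004),cv2.minAreaRect(q))
# handle top bar & orientation from top/side, black
for n,s in(('side',(205,330)),('top',(186,317))):
    im=np.load(n+'_im.npy'); m,cc,st=blob(n,im,lambda C:(C.max(-1)<75),s); print('blk',n,cc,st)
    q=onz(n,np.argwhere(m),.075)[:,:2].astype(np.float32); print(cv2.minAreaRect(q),q.mean(0))
print(status.get_obs()['time_s'])
E
```

```text
side [243.3902439  325.35365854] [311 240  30   8 164]
top [198.54814815 368.85925926] [364 188  11  22 135]
knob [ 0.5605 -0.1694  0.1195] [ 0.01 -0.07 -0.09  0.  ] [212.83984375, 188.0625]
pad side [[0.49847535 0.26767401 0.004     ]] ((0.4995918869972229, 0.27081745862960815), (0.14164362847805023, 0.23107828199863434), 89.35807800292969)
pad top [[0.49953819 0.27617426 0.004     ]] ((0.500098705291748, 0.2763158082962036), (0.13978753983974457, 0.22997049987316132), 89.37690734863281)
blk side [212.81871345 330.19883041] [317 208  28  15 171]
((0.5958953499794006, -0.044126227498054504), (0.046487417072057724, 0.07432817667722702), 76.39437103271484) [ 0.59709996 -0.036672  ]
blk top [184.9 318.5] [316 175   6  20  30]
((0.6006572842597961, -0.0225501898676157), (0.004573478363454342, 0.059569381177425385), 75.61354064941406) [ 0.5995261  -0.02217437]
1.9
```

```bash
cat > plan.py <<'E'
from sil import *
def rows(T0R,T0p,T1R,T1p,N):
    rv=(T0R.inv()*T1R).as_rotvec(); d=R.from_rotvec(rv/N); p=T0R.inv().apply(T1p-T0p)
    S=sum((d**k).as_matrix() for k in range(N)); return np.linalg.solve(S,p), np.degrees(rv/N)
def cur():
    o=status.get_obs(); return R.from_euler('xyz',o['tool_rot'],degrees=True),np.array(o['tool_pos']),o
def go(T1R,T1p,N,T0=None):
    a,b,o=cur()
    if T0: a,b=T0
    s,t=rows(a,b,T1R,T1p,N); print(N,'shift m',s.round(5).tolist(),'turn',t.round(3).tolist(),'| t',o['time_s'].__round__(2),'q',o['qpos'].round(1))
    T=a,b; out=[]
    for i in range(N): b=b+a.apply(s); a=a*R.from_rotvec(np.radians(t)); out.append(b.round(3).tolist())
    print('path',out[::max(1,N//4)])
YAW=-15.2; X,Y,Z,ax=axes(YAW); KN=np.array([.561,-.172,.124])
def toolR(z,x): return R.from_matrix(np.c_[x,np.cross(z,x),z])
RK=toolR(-ax,np.cross(ax,X) if np.cross(ax,X)@Y<0 else -np.cross(ax,X))
E
python3 -c "
from plan import *
print(RK.as_matrix().round(3), RK.as_euler('xyz',degrees=True))
go(RK,KN+ax*(.164+.07),24)"
```

```text
[[-0.227 -0.965  0.131]
 [-0.836  0.262  0.483]
 [-0.5    0.    -0.866]] [-180.           30.00001157 -105.2       ]
24 shift m [-0.01136, -0.01288, 0.0067] turn [0.407, -1.205, 1.518] | t 1.9 q [68.7 18.4 -4.  83.1  1.3 78.5 -3.3]
path [[0.252, -0.587, 0.398], [0.306, -0.497, 0.365], [0.374, -0.412, 0.343], [0.455, -0.338, 0.33]]
```

Request:
{"api": "jog_arm", "payload": {"rows": [[0, -0.0114, -0.0129, 0.0067, 0.41, -1.2, 1.52], [0, -0.0114, -0.0129, 0.0067, 0.41, -1.2, 1.52], [0, -0.0114, -0.0129, 0.0067, 0.41, -1.2, 1.52], [0, -0.0114, -0.0129, 0.0067, 0.41, -1.2, 1.52], [0, -0.0114, -0.0129, 0.0067, 0.41, -1.2, 1.52], [0, -0.0114, -0.0129, 0.0067, 0.41, -1.2, 1.52], [0, -0.0114, -0.0129, 0.0067, 0.41, -1.2, 1.52], [0, -0.0114, -0.0129, 0.0067, 0.41, -1.2, 1.52], [0, -0.0114, -0.0129, 0.0067, 0.41, -1.2, 1.52], [0, -0.0114, -0.0129, 0.0067, 0.41, -1.2, 1.52], [0, -0.0114, -0.0129, 0.0067, 0.41, -1.2, 1.52], [0, -0.0114, -0.0129, 0.0067, 0.41, -1.2, 1.52]]}}

```text
time_s: 2.9
tool_pos: [0.3628, -0.4246, 0.3454]
tool_rot: [-177.4, 15.0, -86.0]
force: [-0.0, -0.1, -0.1]
grip_width: 0.0868
```

```bash
python3 -c "
from plan import *
go(RK,KN+ax*(.164+.07),11)"
```

```text
11 shift m [-0.0123, -0.01401, 0.00725] turn [0.437, -1.315, 1.648] | t 2.9 q [ 58.3  14.2  -9.3  96.2  -8.9  80.4 -34.9]
path [[0.376, -0.41, 0.342], [0.404, -0.382, 0.337], [0.433, -0.355, 0.333], [0.464, -0.33, 0.33], [0.497, -0.307, 0.328], [0.53, -0.285, 0.327]]
```

Request:
{"api": "jog_arm", "payload": {"rows": [[0, -0.0114, -0.0129, 0.0067, 0.41, -1.2, 1.52], [0, -0.0114, -0.0129, 0.0067, 0.41, -1.2, 1.52], [0, -0.0114, -0.0129, 0.0067, 0.41, -1.2, 1.52], [0, -0.0114, -0.0129, 0.0067, 0.41, -1.2, 1.52], [0, -0.0114, -0.0129, 0.0067, 0.41, -1.2, 1.52], [0, -0.0114, -0.0129, 0.0067, 0.41, -1.2, 1.52], [0, -0.0114, -0.0129, 0.0067, 0.41, -1.2, 1.52], [0, -0.0114, -0.0129, 0.0067, 0.41, -1.2, 1.52], [0, -0.0114, -0.0129, 0.0067, 0.41, -1.2, 1.52], [0, -0.0114, -0.0129, 0.0067, 0.41, -1.2, 1.52], [0, -0.0114, -0.0129, 0.0067, 0.41, -1.2, 1.52], [0, -0.0114, -0.0129, 0.0067, 0.41, -1.2, 1.52]]}}

```text
time_s: 3.9
tool_pos: [0.5316, -0.2837, 0.3268]
tool_rot: [-179.9, 29.9, -105.3]
force: [-0.3, 1.0, -0.3]
grip_width: 0.0872
```

Request:
{"api": "jog_arm", "payload": {"rows": [[0, 0, 0, 0, 0, 0, 0], [0, 0, 0, 0, 0, 0, 0]]}}

```text
time_s: 4.07
tool_pos: [0.5313, -0.2835, 0.3267]
tool_rot: [-179.9, 29.9, -105.1]
force: [-1.7, -0.8, -0.2]
grip_width: 0.0871
```

```bash
python3 -c "
from plan import *
for n in('side','top'):
    save(n,n+'2')
    r=landmark_of(n,'knob_grip'); print(n,[(x['position'],x['conf']) for x in r[:2]])
go(RK,KN+ax*(.164),6)
a=cv2.imread('pics/side2.png')[140:300,230:430];b=cv2.imread('pics/top2.png')[120:280,270:470]
cv2.imwrite('pics/c2.png',cv2.resize(cv2.hconcat([a,b]),(800,320),interpolation=2))"
```

```text
side [([242.9, 328.5], 0.58)]
top [([197.0, 371.7], 0.55)]
6 shift m [-6e-05, 0.0, 0.01173] turn [-0.025, -0.026, -0.014] | t 4.27 q [ 46.7  20.4 -15.5  93.  -23.8  77.2 -66.2]
path [[0.532, -0.28, 0.317], [0.533, -0.274, 0.307], [0.535, -0.268, 0.296], [0.536, -0.263, 0.286], [0.538, -0.257, 0.276], [0.54, -0.251, 0.266]]
```

View pics/c2.png

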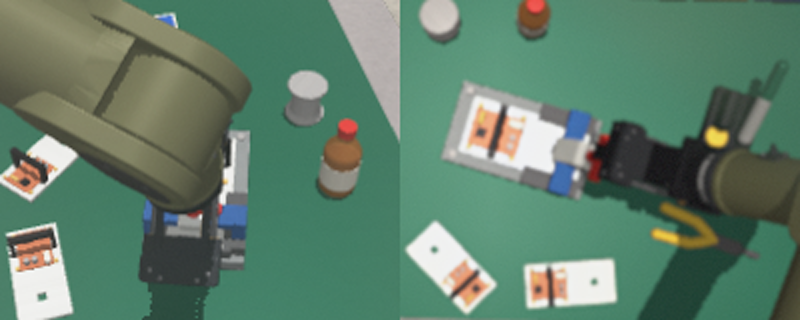

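The gripper is lined up on the plunger axis behind the red bar (side about (190,325), top about (197,371)), clear of the stand and pliers. I advance along the axis.

Request:
{"api": "jog_arm", "payload": {"rows": [[0, 0, 0, 0.012, 0, 0, 0], [0, 0, 0, 0.012, 0, 0, 0], [0, 0, 0, 0.012, 0, 0, 0], [0, 0, 0, 0.012, 0, 0, 0], [0, 0, 0, 0.011, 0, 0, 0], [0, 0, 0, 0.011, 0, 0, 0], [0, 0, 0, 0, 0, 0, 0]]}}

```text
time_s: 4.85
tool_pos: [0.5398, -0.2484, 0.2634]
tool_rot: [179.8, 30.0, -105.2]
force: [-0.9, 0.4, 0.3]
grip_width: 0.0869
```

Request:
{"api": "jog_arm", "payload": {"rows": [[1, 0, 0, 0, 0, 0, 0], [1, 0, 0, 0, 0, 0, 0], [1, 0, 0, 0, 0, 0, 0], [1, 0, 0, 0, 0, 0, 0], [1, 0, 0, 0, 0, 0, 0], [1, 0, 0, 0, 0, 0, 0], [1, 0, 0, 0, 0, 0, 0], [1, 0, 0, 0, 0, 0, 0]], "grip_force": 5}}

```text
time_s: 5.52
tool_pos: [0.5402, -0.2506, 0.2663]
tool_rot: [-179.9, 29.9, -105.2]
force: [0.3, -0.0, -0.2]
grip_width: 0.0418
```

```bash
python3 -c "
from plan import *
a,p,o=cur(); print(o['force'],a.inv().apply(o['force']),o['grip_width'],p, (p-KN)@ax, o['wrist_torque'])"
```

```text
[ 0.32567495 -0.03881998 -0.24825498] [ 0.08215692 -0.32393476  0.23982956] 0.04176789371429851 [ 0.54017297 -0.25063129  0.26625713] 0.16386879189836506 [-0.42321316  0.13925062  0.02302005]
```

Request:
{"api": "jog_arm", "payload": {"rows": [[1, 0, 0, 0, 0, 0, 0], [1, 0, 0, 0, 0, 0, 0], [1, 0, 0, 0, 0, 0, 0], [1, 0, 0, 0, 0, 0, 0], [1, 0, 0, 0, 0, 0, 0], [1, 0, 0, 0, 0, 0, 0]]}}

```text
time_s: 6.02
tool_pos: [0.5401, -0.2507, 0.266]
tool_rot: [-179.9, 29.9, -105.2]
force: [-0.1, -1.1, -0.5]
grip_width: 0.0142
```

```bash
python3 -c "
from plan import *
a,p,o=cur(); print(o['force'],a.inv().apply(o['force']),o['grip_width'],p, (p-KN)@ax, o['wrist_torque'])"
```

```text
[-0.11511454 -1.05479553 -0.47904609] [ 1.1473447  -0.16602203 -0.10661587] 0.014240929939537298 [ 0.54011558 -0.25073199  0.26602103] 0.16372042823882407 [-0.64197547  0.15050301 -0.00569722]
```

Gripped at 14.2 mm (bar thickness), almost no side load. Firm up and pull.

Request:
{"api": "jog_arm", "payload": {"rows": [[1, 0, 0, 0, 0, 0, 0], [1, 0, 0, 0, 0, 0, 0], [1, 0, 0, 0, 0, 0, 0], [1, 0, 0, -0.003, 0, 0, 0], [1, 0, 0, -0.003, 0, 0, 0], [1, 0, 0, -0.003, 0, 0, 0], [1, 0, 0, -0.003, 0, 0, 0], [1, 0, 0, -0.003, 0, 0, 0], [1, 0, 0, -0.003, 0, 0, 0], [1, 0, 0, -0.0025, 0, 0, 0], [1, 0, 0, 0, 0, 0, 0]], "grip_force": 45}}

```text
time_s: 6.93
tool_pos: [0.5374, -0.2603, 0.2835]
tool_rot: [-179.9, 29.9, -105.2]
force: [5.0, 2.8, -13.7]
grip_width: 0.0138
```

```bash
python3 -c "
from plan import *
a,p,o=cur(); print(o['force'],a.inv().apply(o['force']),o['grip_width'],p, (p-KN)@ax, o['wrist_torque'],o['qpos'])"
```

```text
[  4.98718819   2.79996686 -13.74825241] [ 3.377183   -4.05903522 13.9228292 ] 0.013798121257855794 [ 0.53737232 -0.26032596  0.28354445] 0.18388495095288623 [-1.50792008 -0.42403069 -0.51055144] [ 45.16843163  21.94656238 -16.2890905   96.52014904 -24.159396
  71.80910292 -66.06789604]
```

Request:
{"api": "jog_arm", "payload": {"rows": [[1, 0, 0, 0, 0, 0, -4], [1, 0, 0, 0, 0, 0, -5], [1, 0, 0, 0, 0, 0, -5], [1, 0, 0, 0, 0, 0, -5]]}}

```text
time_s: 7.27
tool_pos: [0.5375, -0.2597, 0.2832]
tool_rot: [-169.2, 28.1, -83.3]
force: [4.6, 3.5, -12.2]
grip_width: 0.0135
```

```bash
python3 -c "
from plan import *
a,p,o=cur(); print(o['force'],a.inv().apply(o['force']),o['grip_width'],p, (p-KN)@ax, a.inv().apply(o['wrist_torque']),o['qpos'])"
```

```text
[  4.64587464   3.48759758 -12.20829204] [ 3.17623622 -2.65813454 12.86995442] 0.013548697721419338 [ 0.53751492 -0.25972939  0.28322622] 0.18330280352981715 [0.54135774 1.35089089 0.03318142] [ 47.45365589  22.28802104 -19.17855974  96.46024822 -23.09565716
  71.50019868 -47.64140569]
```

Request:
{"api": "jog_arm", "payload": {"rows": [[1, 0, 0, 0, 0, 0, -5], [1, 0, 0, 0, 0, 0, -5], [1, 0, 0, 0, 0, 0, -5], [1, 0, 0, 0, 0, 0, -5], [1, 0, 0, 0, 0, 0, -5], [1, 0, 0, 0, 0, 0, -5], [1, 0, 0, 0, 0, 0, -5], [1, 0, 0, 0, 0, 0, -5], [1, 0, 0, 0, 0, 0, -5], [1, 0, 0, 0, 0, 0, -5], [1, 0, 0, 0, 0, 0, -5], [1, 0, 0, 0, 0, 0, -3]]}}

```text
time_s: 8.27
tool_pos: [0.5372, -0.2587, 0.2832]
tool_rot: [-150.6, 6.4, -26.2]
force: [3.4, 5.4, -11.2]
grip_width: 0.0132
```

Request:
{"api": "jog_arm", "payload": {"rows": [[1, 0, 0, 0, 0, 0, 0], [1, 0, 0, 0.002, 0, 0, 0], [1, 0, 0, 0.001, 0, 0, 0], [1, 0, 0, 0, 0, 0, 0]]}}

```text
time_s: 8.6
tool_pos: [0.5374, -0.2582, 0.2822]
tool_rot: [-150.6, 6.5, -26.5]
force: [-4.2, 3.6, 0.4]
grip_width: 0.0135
```

```bash
python3 -c "
from plan import *
a,p,o=cur(); print(o['force'],a.inv().apply(o['force']),o['grip_width'],p, (p-KN)@ax, a.inv().apply(o['wrist_torque']),o['qpos'])
d=(RK.inv()*a).as_rotvec(degrees=True); print(d)"
```

```text
[-4.2278588   3.63546434  0.40571476] [-5.4159268  -1.09296094  0.85391377] 0.013537179721475149 [ 0.53739138 -0.25816024  0.28223141] 0.18170034993025935 [-0.0685228  -0.90916532 -0.07228782] [ 54.63047155  23.68177041 -28.34156622  96.31773171 -19.363208
  70.58100156   7.30077223]
[-4.61782755e-02 -4.40204630e-02 -7.70252017e+01]
```

Axial load vanished after 1.8 mm of drop: the cross pin is resting on the housing at 77°. Open, back off.

Request:
{"api": "jog_arm", "payload": {"rows": [[0, 0, 0, 0, 0, 0, 0], [0, 0, 0, 0, 0, 0, 0], [0, 0, 0, 0, 0, 0, 0], [0, 0, 0, 0, 0, 0, 0], [0, 0, 0, -0.008, 0, 0, 0], [0, 0, 0, -0.015, 0, 0, 0], [0, 0, 0, -0.02, 0, 0, 0], [0, 0, 0, -0.02, 0, 0, 0], [0, 0, 0, -0.025, 0, 0, 0], [0, 0, 0, 0, 0, 0, 0]]}}

```text
time_s: 9.43
tool_pos: [0.5263, -0.305, 0.3626]
tool_rot: [-150.9, 5.9, -26.9]
force: [0.7, -0.9, 0.6]
grip_width: 0.0723
```

```bash
python3 -c "
from plan import *
for n in('side','top'):
    save(n,n+'3')
a=cv2.imread('pics/side3.png')[150:310,230:430];b=cv2.imread('pics/top3.png')[120:280,270:470]
cv2.imwrite('pics/c3.png',cv2.resize(cv2.hconcat([a,b]),(800,320),interpolation=2))
# handle pre-grasp
H=np.array([.600,-.0265,.068]); RH=toolR(-Z,-Y); print(H)
go(RH,H+Z*.264,14)
RH2=toolR(-Z,Y); go(RH2,H+Z*.264,14)"
```

```text
[ 0.6    -0.0265  0.068 ]
14 shift m [-0.01603, -0.01326, 0.00753] turn [-1.445, 1.783, 5.36] | t 9.53 q [ 57.4  21.3 -27.4  89.7 -19.4  80.1   7.5]
path [[0.519, -0.282, 0.361], [0.509, -0.216, 0.363], [0.517, -0.151, 0.362], [0.543, -0.09, 0.354], [0.584, -0.04, 0.339]]
14 shift m [0.0131, -0.01779, 0.00764] turn [-1.896, -1.537, -7.177] | t 9.53 q [ 57.4  21.3 -27.4  89.7 -19.4  80.1   7.5]
path [[0.547, -0.291, 0.359], [0.597, -0.243, 0.361], [0.627, -0.18, 0.36], [0.632, -0.111, 0.353], [0.612, -0.046, 0.339]]
```

View pics/c3.png

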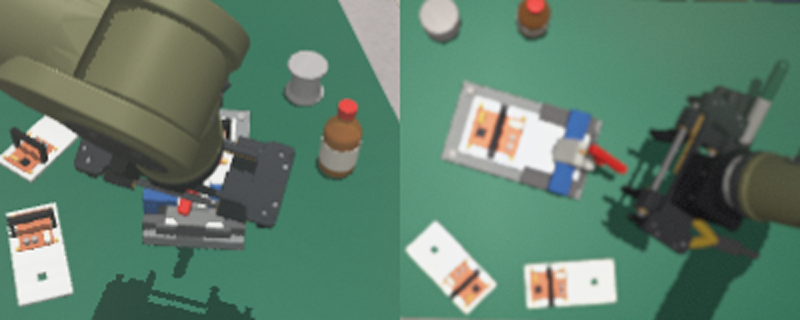

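The picture shows the bar turned ~77° and standing out (top (200,373) red bar pointing along the fixture's axis); gripper clear. Next the handle.

```bash
python3 -c "
from plan import *
P,e=tri([211.8,329.5],[185.8,317.3]); print(P,e)
r=landmark_of('top','carrier_handle'); print([(x['position'],x['conf']) for x in r[:4]])
from scipy.spatial.transform import Slerp
H=np.array([.600,-.0255,.068]); RH=toolR(-Z,Y)
a,p,o=cur(); rv=(a.inv()*RH).as_rotvec(); print(np.degrees(rv))
Rm=a*R.from_rotvec(rv/2)
pm=np.array([.59,-.17,.43]); go(Rm,pm,8); go(RH,H+Z*(.164+.06),10,(Rm,pm))"
```

```text
[ 0.59824293 -0.01847337  0.05905082] 0.0007213808226287264
[([184.5, 320.6], 0.94), ([262.9, 300.7], 0.7), ([263.2, 348.4], 0.57)]
[ -26.69265039  -21.43306954 -100.43013898]
8 shift m [0.00675, -0.01996, -0.00107] turn [-1.668, -1.34, -6.277] | t 9.58 q [ 57.3  21.3 -27.4  89.8 -19.4  80.1   7.5]
path [[0.541, -0.29, 0.368], [0.565, -0.261, 0.387], [0.582, -0.227, 0.406], [0.589, -0.19, 0.422]]
10 shift m [0.01048, -0.00729, 0.01574] turn [-1.335, -1.072, -5.022] | t 9.58 q [ 57.3  21.3 -27.4  89.8 -19.4  80.1   7.5]
path [[0.596, -0.155, 0.418], [0.604, -0.125, 0.392], [0.608, -0.095, 0.365], [0.608, -0.066, 0.337], [0.603, -0.038, 0.307]]
```

Request:
{"api": "jog_arm", "payload": {"rows": [[0, 0.0068, -0.02, -0.0011, -1.67, -1.34, -6.28], [0, 0.0068, -0.02, -0.0011, -1.67, -1.34, -6.28], [0, 0.0068, -0.02, -0.0011, -1.67, -1.34, -6.28], [0, 0.0068, -0.02, -0.0011, -1.67, -1.34, -6.28], [0, 0.0068, -0.02, -0.0011, -1.67, -1.34, -6.28], [0, 0.0068, -0.02, -0.0011, -1.67, -1.34, -6.28], [0, 0.0068, -0.02, -0.0011, -1.67, -1.34, -6.28], [0, 0.0068, -0.02, -0.0011, -1.67, -1.34, -6.28]]}}

```text
time_s: 10.25
tool_pos: [0.5907, -0.1679, 0.4293]
tool_rot: [-163.8, -3.8, 24.1]
force: [1.0, -0.2, 0.4]
grip_width: 0.0872
```

Request:
{"api": "jog_arm", "payload": {"rows": [[0, 0.0105, -0.0073, 0.0157, -1.33, -1.07, -5.02], [0, 0.0105, -0.0073, 0.0157, -1.33, -1.07, -5.02], [0, 0.0105, -0.0073, 0.0157, -1.33, -1.07, -5.02], [0, 0.0105, -0.0073, 0.0157, -1.33, -1.07, -5.02], [0, 0.0105, -0.0073, 0.0157, -1.33, -1.07, -5.02], [0, 0.0105, -0.0073, 0.0157, -1.33, -1.07, -5.02], [0, 0.0105, -0.0073, 0.0157, -1.33, -1.07, -5.02], [0, 0.0105, -0.0073, 0.0157, -1.33, -1.07, -5.02], [0, 0.0105, -0.0073, 0.0157, -1.33, -1.07, -5.02], [0, 0.0105, -0.0073, 0.0157, -1.33, -1.07, -5.02], [0, 0, 0, 0, 0, 0, 0], [0, 0, 0, 0, 0, 0, 0]]}}

```text
time_s: 11.25
tool_pos: [0.5994, -0.0236, 0.2916]
tool_rot: [-179.8, -0.0, 74.9]
force: [0.4, 0.2, 1.2]
grip_width: 0.0868
```

```bash
python3 -c "
from plan import *
for n in('side','top'):
    im,d=save(n,n+'4'); np.save(n+'4.npy',im)
a=cv2.imread('pics/side4.png')[150:310,230:430];b=cv2.imread('pics/top4.png')[120:280,270:470]
cv2.imwrite('pics/c4.png',cv2.resize(cv2.hconcat([a,b]),(800,320),interpolation=2))
H=np.array([.600,-.0255,.068]); RH=toolR(-Z,Y); print(H)
go(RH,H+Z*.164,6); print(cur()[1])"
```

```text
[ 0.6    -0.0255  0.068 ]
6 shift m [2e-05, -0.00012, 0.0102] turn [-0.006, -0.007, -0.022] | t 11.35 q [ 36.5  23.1 -44.9  96.8  17.4  67.4  61.8]
path [[0.601, -0.026, 0.283], [0.6, -0.026, 0.273], [0.6, -0.026, 0.263], [0.6, -0.026, 0.252], [0.6, -0.026, 0.242], [0.6, -0.025, 0.232]]
[ 0.60070655 -0.02582368  0.29321951]
```

View pics/c4.png

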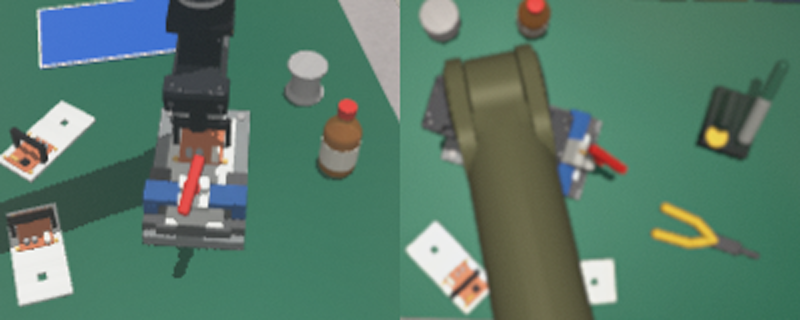

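Side view: red bar turned, latched; the gripper stands over the black handle (about (215,330)). Descend and close softly.

Request:
{"api": "jog_arm", "payload": {"rows": [[0, 0, 0, 0.012, 0, 0, 0], [0, 0, 0, 0.012, 0, 0, 0], [0, 0, 0, 0.012, 0, 0, 0], [0, 0, 0, 0.012, 0, 0, 0], [0, 0, 0, 0.012, 0, 0, 0], [1, 0, 0, 0, 0, 0, 0], [1, 0, 0, 0, 0, 0, 0], [1, 0, 0, 0, 0, 0, 0], [1, 0, 0, 0, 0, 0, 0], [1, 0, 0, 0, 0, 0, 0], [1, 0, 0, 0, 0, 0, 0], [1, 0, 0, 0, 0, 0, 0]], "grip_force": 5}}

```text
time_s: 12.35
tool_pos: [0.6004, -0.0248, 0.2332]
tool_rot: [180.0, -0.0, 74.8]
force: [0.6, 0.5, -0.5]
grip_width: 0.0481
```

Request:
{"api": "jog_arm", "payload": {"rows": [[1, 0, 0, 0, 0, 0, 0], [1, 0, 0, 0, 0, 0, 0], [1, 0, 0, 0, 0, 0, 0], [1, 0, 0, 0, 0, 0, 0], [1, 0, 0, 0, 0, 0, 0], [1, 0, 0, 0, 0, 0, 0], [1, 0, 0, 0, 0, 0, 0], [1, 0, 0, 0, 0, 0, 0]]}}

```text
time_s: 13.02
tool_pos: [0.6003, -0.0247, 0.2327]
tool_rot: [-180.0, -0.0, 74.8]
force: [0.6, 0.2, -0.6]
grip_width: 0.0119
```

```bash
python3 -c "
from plan import *
a,p,o=cur(); print(o['force'],a.inv().apply(o['force']),o['grip_width'],p, o['tool_rot'],a.inv().apply(o['wrist_torque']),o['qpos'])"
```

```text
[ 0.55025466  0.21842651 -0.58131668] [0.35424748 0.47446304 0.58121679] 0.011895805111274745 [ 0.60028126 -0.02473739  0.23273728] [-1.79953717e+02 -4.57728447e-02  7.48415938e+01] [-0.15602385  0.15937745 -0.01575431] [ 34.8720385   26.8213348  -43.24763709  99.84879093  20.51527752
  61.56200596  59.5899247 ]
```

Request:
{"api": "jog_arm", "payload": {"rows": [[1, 0, 0, 0, 0, 0, 0], [1, 0, 0, 0, 0, 0, 0], [1, 0, 0, 0, 0, 0, 0], [1, 0, 0, -0.0007, 0, 0, 0], [1, 0.003, 0, 0, 0, 0, 0], [1, 0.005, 0, 0, 0, 0, 0], [1, 0.005, 0, 0, 0, 0, 0]], "grip_force": 50}}

```text
time_s: 13.6
tool_pos: [0.6036, -0.012, 0.2331]
tool_rot: [-179.9, -0.0, 74.8]
force: [-0.9, 0.1, -2.6]
grip_width: 0.0117
```

```bash
python3 -c "
from plan import *
a,p,o=cur(); print(o['force'],a.inv().apply(o['force']),o['grip_width'],p, o['tool_rot'],a.inv().apply(o['wrist_torque']),o['qpos'])"
```

```text
[-0.93045691  0.13213269 -2.57647754] [-0.11801302 -0.92882849  2.57775022] 0.011677332590739045 [ 0.60358879 -0.01199901  0.2331433 ] [-1.79916860e+02 -3.80601091e-02  7.48088440e+01] [-0.07955169  0.1895597  -0.01210734] [ 33.57319575  27.18155427 -43.31748854  99.38592298  20.74952991
  61.82250957  58.22867609]
```

Slides freely with no resistance. Continue.

Request:
{"api": "jog_arm", "payload": {"rows": [[1, 0.008, 0, 0, 0, 0, 0], [1, 0.009, 0, 0, 0, 0, 0], [1, 0.009, 0, 0, 0, 0, 0], [1, 0.009, 0, 0, 0, 0, 0], [1, 0.009, 0, 0, 0, 0, 0], [1, 0.009, 0, 0, 0, 0, 0], [1, 0.009, 0, 0, 0, 0, 0], [1, 0.009, 0, 0, 0, 0, 0], [1, 0.009, 0, 0, 0, 0, 0], [1, 0.008, 0, 0, 0, 0, 0]]}}

```text
time_s: 14.43
tool_pos: [0.6269, 0.0737, 0.2335]
tool_rot: [-180.0, -0.1, 74.8]
force: [0.3, -0.5, -3.4]
grip_width: 0.0112
```

```bash
python3 -c "
from plan import *
a,p,o=cur(); print(a.inv().apply(o['force']),o['grip_width'],p, o['tool_rot'],a.inv().apply(o['wrist_torque']),o['qpos'])"
```

```text
[-0.37362504  0.37048599  3.44333302] 0.011220111128673823 [0.6269292  0.07373669 0.23352925] [-1.79954210e+02 -5.49696953e-02  7.48488809e+01] [-0.13521395  0.1721589   0.03003079] [ 24.52183996  30.45091727 -43.34247474  95.28733351  22.79603283
  63.48316104  49.60786522]
```

Request:
{"api": "jog_arm", "payload": {"rows": [[1, 0.008, 0, 0, 0, 0, 0], [1, 0, 0, 0, 0, 0, 0], [1, 0, 0, -0.005, 0, 0, 0], [1, 0, 0, -0.01, 0, 0, 0], [1, 0, 0, -0.015, 0, 0, 0], [1, 0, 0, -0.015, 0, 0, 0], [1, 0, 0, -0.015, 0, 0, 0], [1, 0, 0, 0, 0, 0, 0]]}}

```text
time_s: 15.1
tool_pos: [0.6302, 0.0807, 0.2988]
tool_rot: [179.6, -0.2, 74.8]
force: [0.6, 0.3, -2.5]
grip_width: 0.0116
```

```bash
python3 -c "
from plan import *
a,p,o=cur(); print(a.inv().apply(o['force']),o['grip_width'],p, o['tool_rot'],a.inv().apply(o['wrist_torque']))
RP=toolR(-Z,np.array([1,0,0.])); RP=R.from_euler('z',-.6,degrees=True)*RP
go(RP,np.array([.5445,.2725,.29]),24)"
```

```text
[0.41564922 0.43895083 2.47571017] 0.011639880754001297 [0.63024582 0.08066225 0.29879087] [ 1.79627556e+02 -1.78154077e-01  7.47951018e+01] [-0.24748906  0.20088842 -0.05959968]
24 shift m [0.00237, -0.00912, 0.00034] turn [0.008, -0.017, 3.141] | t 15.1 q [ 25.2  27.  -45.1  91.7  20.2  69.4  50.9]
path [[0.622, 0.085, 0.298], [0.579, 0.122, 0.296], [0.551, 0.171, 0.294], [0.54, 0.226, 0.292]]
```

Request:
{"api": "jog_arm", "payload": {"rows": [[1, 0.0024, -0.0091, 0.0003, 0, 0, 3.14], [1, 0.0024, -0.0091, 0.0003, 0, 0, 3.14], [1, 0.0024, -0.0091, 0.0003, 0, 0, 3.14], [1, 0.0024, -0.0091, 0.0003, 0, 0, 3.14], [1, 0.0024, -0.0091, 0.0003, 0, 0, 3.14], [1, 0.0024, -0.0091, 0.0003, 0, 0, 3.14], [1, 0.0024, -0.0091, 0.0003, 0, 0, 3.14], [1, 0.0024, -0.0091, 0.0003, 0, 0, 3.14], [1, 0.0024, -0.0091, 0.0003, 0, 0, 3.14], [1, 0.0024, -0.0091, 0.0003, 0, 0, 3.14], [1, 0.0024, -0.0091, 0.0003, 0, 0, 3.14], [1, 0.0024, -0.0091, 0.0003, 0, 0, 3.14]]}}

```text
time_s: 16.1
tool_pos: [0.5531, 0.162, 0.2904]
tool_rot: [-180.0, -0.0, 37.0]
force: [0.3, -0.1, -2.9]
grip_width: 0.0115
```

Request:
{"api": "jog_arm", "payload": {"rows": [[1, 0.0024, -0.0091, 0.0003, 0, 0, 3.14], [1, 0.0024, -0.0091, 0.0003, 0, 0, 3.14], [1, 0.0024, -0.0091, 0.0003, 0, 0, 3.14], [1, 0.0024, -0.0091, 0.0003, 0, 0, 3.14], [1, 0.0024, -0.0091, 0.0003, 0, 0, 3.14], [1, 0.0024, -0.0091, 0.0003, 0, 0, 3.14], [1, 0.0024, -0.0091, 0.0003, 0, 0, 3.14], [1, 0.0024, -0.0091, 0.0003, 0, 0, 3.14], [1, 0.0024, -0.0091, 0.0003, 0, 0, 3.14], [1, 0.0024, -0.0091, 0.0003, 0, 0, 3.14], [1, 0.0024, -0.0091, 0.0003, 0, 0, 3.14], [1, 0.0024, -0.0091, 0.0003, 0, 0, 3.14]]}}

```text
time_s: 17.1
tool_pos: [0.5435, 0.2726, 0.2869]
tool_rot: [-180.0, 0.0, -0.7]
force: [0.1, 0.6, -2.2]
grip_width: 0.0114
```

Request:
{"api": "jog_arm", "payload": {"rows": [[1, 0, 0, 0.01, 0, 0, 0], [1, 0, 0, 0.01, 0, 0, 0], [1, 0, 0, 0.01, 0, 0, 0], [1, 0, 0, 0, 0, 0, 0], [1, 0, 0, 0, 0, 0, 0]]}}

```text
time_s: 17.52
tool_pos: [0.5432, 0.2711, 0.255]
tool_rot: [180.0, 0.2, -0.5]
force: [-0.3, 0.4, -2.4]
grip_width: 0.0113
```

```bash
python3 -c "
from plan import *
a,p,o=cur(); print(a.inv().apply(o['force']),o['grip_width'],p, o['tool_rot'],a.inv().apply(o['wrist_torque']),o['time_s'])
for n in('side','top'):
    im,d=save(n,n+'5')
a=cv2.imread('pics/side5.png')[100:260,190:390];b=cv2.imread('pics/top5.png')[120:280,170:370]
cv2.imwrite('pics/c5.png',cv2.resize(cv2.hconcat([a,b]),(800,320),interpolation=2))"
```

```text
[-0.33236111 -0.35391816  2.39465013] 0.011289762688000249 [0.54323957 0.27105967 0.2549879 ] [179.96137774   0.18585303  -0.54548611] [-0.0134616   0.1513337   0.03753911] 17.5167
```

View pics/c5.png

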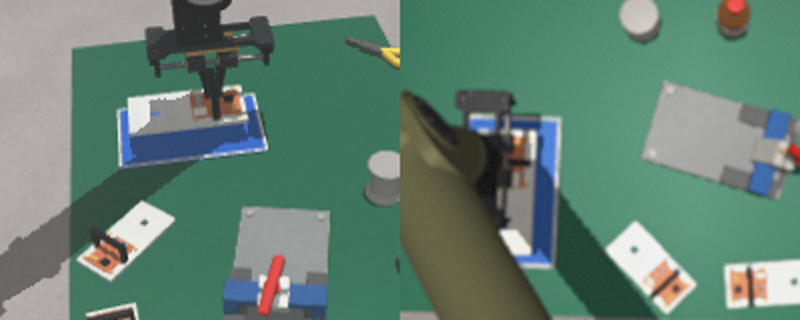

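The carrier hangs level over the pad with blue showing on all sides; red bar still latched. Lower it.

Request:
{"api": "jog_arm", "payload": {"rows": [[1, 0, 0, 0.008, 0, 0, 0], [1, 0, 0, 0.008, 0, 0, 0], [1, 0, 0, 0.008, 0, 0, 0], [1, 0, 0, 0.006, 0, 0, 0], [1, 0, 0, 0.003, 0, 0, 0], [1, 0, 0, 0.001, 0, 0, 0], [1, 0, 0, 0.001, 0, 0, 0], [1, 0, 0, 0, 0, 0, 0], [1, 0, 0, 0, 0, 0, 0]]}}

```text
time_s: 18.37
tool_pos: [0.5437, 0.2724, 0.2219]
tool_rot: [-179.9, 0.0, -0.5]
force: [-0.2, 0.9, -2.5]
grip_width: 0.0115
```

Request:
{"api": "jog_arm", "payload": {"rows": [[1, 0, 0, 0.001, 0, 0, 0], [1, 0, 0, 0.001, 0, 0, 0], [1, 0, 0, 0, 0, 0, 0]]}}

```text
time_s: 18.62
tool_pos: [0.5435, 0.2722, 0.2195]
tool_rot: [-180.0, 0.0, -0.5]
force: [-0.6, 0.2, -3.0]
grip_width: 0.0113
```

Request:
{"api": "jog_arm", "payload": {"rows": [[1, 0, 0, 0.001, 0, 0, 0], [1, 0, 0, 0.001, 0, 0, 0], [1, 0, 0, 0, 0, 0, 0]]}}

```text
time_s: 18.87
tool_pos: [0.5435, 0.2722, 0.2173]
tool_rot: [-180.0, 0.1, -0.5]
force: [-0.2, -0.2, -1.9]
grip_width: 0.0112
```

Request:
{"api": "jog_arm", "payload": {"rows": [[1, 0, 0, 0.001, 0, 0, 0], [1, 0, 0, 0, 0, 0, 0]]}}

```text
time_s: 19.03
tool_pos: [0.5436, 0.2723, 0.2167]
tool_rot: [-180.0, 0.0, -0.5]
force: [-0.2, -0.4, -0.9]
grip_width: 0.0114
```

Request:
{"api": "jog_arm", "payload": {"rows": [[1, 0, 0, 0.0005, 0, 0, 0], [1, 0, 0, 0, 0, 0, 0], [1, 0, 0, 0, 0, 0, 0]]}}

```text
time_s: 19.28
tool_pos: [0.5436, 0.2724, 0.2167]
tool_rot: [-180.0, 0.0, -0.5]
force: [-2.7, -2.1, 5.5]
grip_width: 0.0112
```

The weight is fully on the pad (slight upward push). Release slowly and retreat upwards.

Request:
{"api": "jog_arm", "payload": {"rows": [[0.7, 0, 0, 0, 0, 0, 0], [0.6, 0, 0, 0, 0, 0, 0], [0.4, 0, 0, 0, 0, 0, 0], [0.2, 0, 0, 0, 0, 0, 0], [0.2, 0, 0, 0, 0, 0, 0], [0.2, 0, 0, -0.005, 0, 0, 0], [0.2, 0, 0, -0.015, 0, 0, 0], [0.2, 0, 0, -0.03, 0, 0, 0], [0.2, 0, 0, -0.03, 0, 0, 0], [0.2, 0, 0, -0.03, 0, 0, 0], [0.2, 0, 0, -0.03, 0, 0, 0], [0.2, 0, 0, 0, 0, 0, 0]]}}

```text
time_s: 20.28
tool_pos: [0.5449, 0.2737, 0.3634]
tool_rot: [-179.7, -0.6, -0.5]
force: [0.2, 0.7, 0.2]
grip_width: 0.0693
```

Request:
{"api": "jog_arm", "payload": {"rows": [[0.2, 0, 0.03, -0.01, 0, 0, 0], [0.2, 0, 0.03, -0.01, 0, 0, 0], [0.2, 0, 0.03, -0.01, 0, 0, 0], [0.2, 0, 0.03, -0.01, 0, 0, 0], [0.2, 0, 0.03, -0.01, 0, 0, 0], [0.2, 0, 0.03, -0.01, 0, 0, 0], [0.2, 0, 0.03, -0.01, 0, 0, 0], [0.2, 0, 0.03, 0, 0, 0, 0], [0.2, 0, 0.03, 0, 0, 0, 0], [0.2, 0, 0.03, 0, 0, 0, 0], [0.2, 0, 0, 0, 0, 0, 0]]}}

```text
time_s: 21.2
tool_pos: [0.5407, -0.0355, 0.4257]
tool_rot: [179.8, 0.0, -1.1]
force: [1.3, -1.6, 0.1]
grip_width: 0.0695
```

```bash
python3 -c "
from plan import *
for n in('side','top'):
    im,d=save(n,n+'6')
    for k in('flux_bottle','solder_spool','pliers','carrier','pad'):
        print(n,k,[(np.round(x['position'],1).tolist(),round(x['conf'],2)) for x in landmark_of(n,k)[:2]])
a=cv2.imread('pics/side6.png')[100:300,190:440];b=cv2.imread('pics/top6.png')[100:300,170:420]
cv2.imwrite('pics/c6.png',cv2.resize(cv2.hconcat([a,b]),(800,320),interpolation=2))"
```

```text
side flux_bottle [([232.2, 396.1], 0.76)]
side solder_spool [([193.4, 382.3], 0.64), ([152.8, 312.3], 0.54)]
side pliers [([354.6, 288.6], 0.86)]
side carrier [([277.3, 248.4], 0.97), ([163.2, 281.7], 0.69)]
side pad [([165.5, 287.6], 0.79), ([171.5, 312.8], 0.73)]
top flux_bottle [([131.6, 338.2], 0.73), ([238.1, 422.4], 0.43)]
top solder_spool [([133.0, 290.3], 0.57)]
top pliers [([238.7, 419.9], 0.68)]
top carrier [([213.1, 226.2], 0.96), ([260.4, 354.0], 0.71)]
top pad []
```

View pics/c6.png

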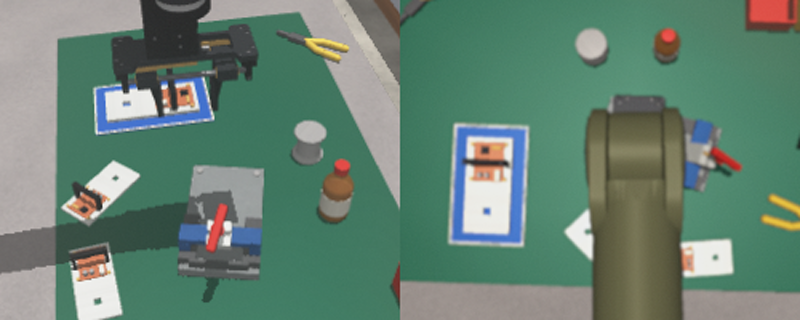

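The carrier lies flat on the pad with blue margin all round (top about (213,226)). The red bar is still turned and out, the bystanders haven't moved, and the gripper is clear. I'm handing in.

```bash
python3 -c "
from cell import env
print(env.sign_off())"
```

```text
the job is handed in; nothing more can be done
None
```

The job is done and handed in at about 22 s of the 61 s allowed.

- **Plunger:** I pulled the T-handle 20 mm along its axis and turned it 77° (1.34 rad). It was let back 1.8 mm, where the spring load disappeared, and then released. The last pictures show the bar still turned and standing out.
- **Carrier:** It slid out about 109 mm by the black handle with no resistance, and was lifted, turned and lowered until its weight rested on the pad. The last pictures show it flat, board side up, with blue showing on all four sides.
- **Bystanders:** The networks find the bottle, spool and pliers within about 3 px (roughly 7 mm) of where they started. That is within how far they are usually off, and the pictures show none of them disturbed.
- **Disagreements:**
    - The two cameras differed by 5–8 mm on where the pad lies in y, so I aimed at a value in between. The margins on the pad are about 25–30 mm.
    - My estimates of the T-handle's position differed by up to about 8 mm. The grip still closed on it at 14 mm, the bar's thickness, with little side force.
    - In the last top picture the network did not report the pad, which the carrier mostly covers, so the carrier's place on it was judged by eye.

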